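# Sort the stripped coin-meter parts into their trays

## Robot

A 6-joint arm with a two-finger parallel gripper is mounted at the origin on the work surface. World frame = base frame: x ahead of the robot, y to its left, z up, the work surface at z = 0. Lengths are in mm, angles in rad, forces in N, time in s.
With the tool pointing down it reaches from about 275 to 1000 mm from the base axis. Payload 8.4 kg.
Tool frame: the origin (TCP) lies at the very end of the fingers, on their centre line; the grasp point (between the pads) lies 19 mm behind it; z points along the fingers, y is the line along which they close (so a half turn about z gives the same grasp; the last joint's range is limited). The gripper opens to 85 mm and grips with 20 to 120 N. Pads are 22 mm wide; open, the fingers measure 114 mm over their backs; the gripper's body (76 mm by 85 mm) begins 54 mm behind the grasp point. The pads swing forward as they close: fully open they stand 13 mm farther back than shut.
Start: joints at [-1.137, 0.353, 1.633, -0, 1.155, -0.002], TCP at [263.834, -566.586, 231.281] pointing down, gripper open.
Joint ranges: [-2.63, 2.63], [-0.92, 2.1], [0.06, 2.66], [-1.3, 4.44], [0, 2.69], [-3.02, 3.02]. Speed limits (rad/s): [2.22, 2.22, 2.79, 3.14, 3.14, 3.14].

## Interface

Orientations are given as [roll, pitch, yaw] about the fixed x, y, z axes, in that order (R = Rz(yaw) Ry(pitch) Rx(roll)).
In Python, from rig import sensors, grab_frame, camera_params, order gives the robot as it stands. The module is installed in compiled form; this text tells all that it offers.
- The arm moves only by the tool move_arm, never from a script. Its argument "motion" is a list of rows, each a list of 7 numbers: the turn, a rotation vector about the tool's x, y, z in rad, then the shift along the tool's x, y, z in m, then the finger opening in m, from 0 to 0.0854. A call has 1 to 8 rows; each row is the pose to reach, as a shift and turn from the pose commanded when the call began, along the tool's axes at that moment; what a row does not reach only later rows make up. A row lasts 1/8 s, in which the tool goes at most 62.5 mm and 10.7 degrees, less where a joint would pass 70% of its speed; a pose out of reach is approached as far as the arm can. A call with a gripper value outside its range is refused whole. The fingers move at their own pace and stop on an object; "grip_force" is the grip in N (left out, the last holds). Time passes only in rows, so rows that repeat a pose let the fingers close. It gives the time, the measured TCP pose, the force, the opening and the grip force at its end, in the units of the state.
- sensors.sense(): the state, without advancing time (a new reading comes with each control period).
- grab_frame(name): name is "side" or "top"; returns (picture, depth): 420x560x3 uint8, red, green, blue; 420x560 float32, mm along the optical axis (not along the pixel's ray), 0 where there is no reading.
- camera_params(name): a dict with "camera_matrix" (3x3 intrinsics, pixels), "world_from_camera" (4x4, takes a point from camera to world coordinates). Camera axes: x right, y down, z forward; pixel columns grow to the right and rows downward; lengths in mm; the calibration is good to about 2 mm. A picture is of the moment at which its call begins. camera_params takes no time and is no camera call.
- order.sign_off(): hands the job in; it is judged then, once.
The state is a dict: "clock": time; "qpos": joint angles; "qvel": joint speeds; "joint_efforts": joint torques, N m; "eef_pos": TCP position; "tcp_rot": TCP orientation; "contact_force": force on the tool from outside, world axes, zero at the start; "wrist_torque": the same for the moment, N m; "opening": opening from 0.0 (shut) to 1.0 (fully open); "grasp_force": force on a finger pad.
Only numpy, scipy, OpenCV 4.12 (cv2) and the standard library are available. Lean on these libraries where they do the work, as an engineer would, in place of code of your own. Each camera call takes 0.05 s, during which the arm holds its last target. There are 200 camera calls.

## Task

Sort the parts from the stripped meter: stand the two brass locks in the divided steel tray, one to each compartment, the coin funnel in the open-fronted bin, the sound lens flat on the cork in the plywood tray, and the broken lens in the round breakage pan. Set every part down inside its place, the same way up as it lies now, without dropping it from a height, and do not disturb the oil can.

Things in the scene. Friction and masses are not known exactly. Their poses are not given: they have to be found in the camera images.
- lock_1: One of two like brass cam locks, loose, standing on its face, 46 mm tall, 130 g: flange 32 mm across to z 5, hex nut 30 mm to z 11, barrel of diameter 22 mm to z 40 (grip here), on top (z 40 to 43) a steel cam 15 mm wide, overhanging to 36 mm along the lock's +x, 15 mm to -x: close the fingers along its y. Origin: centre of underside, z up.
- lock_2: The other of two like brass cam locks, loose, standing on its face, 46 mm tall, 130 g: flange 32 mm across to z 5, hex nut 30 mm to z 11, barrel of diameter 22 mm to z 40 (grip here), on top (z 40 to 43) a steel cam 15 mm wide, overhanging to 36 mm along the lock's +x, 15 mm to -x: close the fingers along its y. Origin: centre of underside, z up.
- funnel: Steel coin funnel, loose, 56 mm tall, standing on its wide mouth with the spout up: mouth 66 mm across with two flat screw ears on its rim (86 mm over the ears, along y), cone from z 5 to 30 mm, round spout 27 mm in diameter from z 30 to 56 mm (take it here). About 110 g. Origin: centre of the underside, z up.
- lens: Sound glass lens, loose, lying flat: a complete clear disc 54 mm in diameter, its edge upright and 10 mm high, domed to 14 mm in the middle, with a pale ground edge all round. About 50 g. Origin: centre of the underside, z up.
- broken_lens: Broken glass lens, loose, lying flat, 45 g: a clear disc like the sound one (54 mm, edge 10 mm high, 14 mm in the middle) with a piece gone from one side, so D-shaped, and white cracks over it. Origin: underside, centre of the former full disc, z up; the piece is missing at its +x (glass ends 10 mm from the origin there). 52 mm wide along its y.
- lock_tray: Dark sheet-steel tray, fixed, 112 mm in x, 144 mm in y, walls 18 mm high and 3 mm thick, floor 3 mm thick, with one 18 mm high divider along its x that makes two compartments side by side, each 106 mm in x by 67.5 mm in y, centred at y = +36 and -36 mm. Origin: centre of the underside, z up.
- funnel_bin: Grey plastic open-fronted picking bin, fixed, 136 mm in x, 126 mm in y, floor 4 mm, walls 4 mm thick: back (+x) 52 mm high, sides 48 mm high, stepping down to a 22 mm lip at the front (-x). Origin: centre of the underside, z up.
- lens_tray: Low square plywood tray lined with cork, fixed, 136 mm square with a lip 6 mm wide; the cork floor (124 mm square) is 6 mm above the underside, the lip's top 12 mm. Origin: centre of the underside, z up.
- scrap_pan: Round shallow dark steel pan for breakages, fixed, 138 mm across the rim and 124 mm at the foot, 30 mm high, wall 3 mm, floor 4 mm. Origin: centre of the underside, z up.
- oil_can: Copper oil can, loose, a bystander at the left of the work: body 64 mm across, 80 mm high, a thin bent spout rising to 130 mm and 40 mm out along its +x. Origin: centre of the underside.
Things that resemble listed ones, but are neither listed nor needed, are in the scene too. Leave any green look-alike of the lens alone.

How it is judged (in metres and radians):
At the end, for the whole second after the job is handed in: Locks upright on the tray's floor, one per compartment; funnel upright on the bin's floor within 40 mm (x), 36 mm (y) of its centre; sound lens flat on the cork within 38 mm (x, y) of the centre; broken lens in the pan, within 50 mm of its centre; upright to 0.1-0.15 rad; all at rest (((x of lock_1 in the frame of lock_tray between -0.042 and 0.042 m and y of lock_1 in the frame of lock_tray between 0.012 and 0.06 m and x of lock_2 in the frame of lock_tray between -0.042 and 0.042 m and y of lock_2 in the frame of lock_tray between -0.06 and -0.012 m) or (x of lock_1 in the frame of lock_tray between -0.042 and 0.042 m and y of lock_1 in the frame of lock_tray between -0.06 and -0.012 m and x of lock_2 in the frame of lock_tray between -0.042 and 0.042 m and y of lock_2 in the frame of lock_tray between 0.012 and 0.06 m)) and z of each of lock_1, lock_2 in the frame of lock_tray below 0.008 m and angle between each of lock_1, lock_2, funnel's own z axis and vertical below 0.15 rad and x of funnel in the frame of funnel_bin between -0.04 and 0.04 m and y of funnel in the frame of funnel_bin between -0.036 and 0.036 m and z of funnel in the frame of funnel_bin below 0.01 m and x of lens in the frame of lens_tray between -0.038 and 0.038 m and y of lens in the frame of lens_tray between -0.038 and 0.038 m and z of lens in the frame of lens_tray below 0.0095 m and angle between lens's own z axis and vertical below 0.1 rad and horizontal distance between broken_lens and scrap_pan below 0.05 m and z of broken_lens in the frame of scrap_pan below 0.025 m and linear speed of each of lock_1, lock_2, funnel, lens, broken_lens below 0.02 m/s); the robot touches nothing.
It fails at once if a lock is let go in the air, underside more than 50 mm above the ledge ((height (world z) of lock_1 above 0.05 m and contact force between lock_1 and the fingers below 0.02 N) or (height (world z) of lock_2 above 0.05 m and contact force between lock_2 and the fingers below 0.02 N)).
It fails at once if the funnel is let go in the air, underside more than 50 mm above the ledge ((height (world z) of funnel above 0.05 m and contact force between funnel and the fingers below 0.02 N)).
It fails at once if a lens is let go in the air, underside more than 50 mm above the ledge ((height (world z) of lens above 0.05 m and contact force between lens and the fingers below 0.02 N) or (height (world z) of broken_lens above 0.05 m and contact force between broken_lens and the fingers below 0.02 N)).
It fails at once if the oil can is knocked over or pushed more than 30 mm (angle between oil_can's own z axis and vertical above 0.35 rad or distance of oil_can from where it was at the start of the episode above 0.03 m).
It also fails if it takes over 112 s, if anything falls off the work surface, if the arm or the gripper's body presses on something with over 40 N, if the wrist force passes 120 N, or if a joint passes its speed limit or range.

## Working session

There is one attempt and no reset: what is moved stays moved. The work goes in short steps, Python scripts to look and compute and a tool call to move; the robot and the scene stay as the last step left them, time stands still between calls to the robot, and variables do not carry over. Pictures are saved under pics/ and viewed, at most 17 in all, crops included, and the job is handed in when it is done.

Besides the shell and the picture viewer there is one more tool, called by a JSON object that holds its "name" and its "arguments". move_arm: Moves the arm, as the interface text tells. Its arguments: {"type":"object","properties":{"motion":{"type":"array","items":{"type":"array","items":{"type":"number"}}},"grip_force":{"type":"number"}},"required":["motion"]}

```bash
mkdir -p pics; cat > h.py <<'E'
import numpy as np, cv2
from rig import sensors, grab_frame, camera_params, order
def save(n,f):
    p,d=grab_frame(n); cv2.imwrite(f'pics/{f}.png',p[:,:,::-1]); np.savez(f'pics/{f}.npz',p=p,d=d,K=camera_params(n)['camera_matrix'],T=camera_params(n)['world_from_camera']); return p,d
def load(f):
    z=np.load(f'pics/{f}.npz'); return z['p'],z['d'],z['K'],z['T']
def cloud(d,K,T):
    v,u=np.mgrid[:d.shape[0],:d.shape[1]]
    P=np.stack([(u-K[0,2])/K[0,0]*d,(v-K[1,2])/K[1,1]*d,d],-1)
    return P@T[:3,:3].T+T[:3,3]
def ray(u,v,z,K,T):
    r=T[:3,:3]@np.array([(u-K[0,2])/K[0,0],(v-K[1,2])/K[1,1],1]); o=T[:3,3]
    return o+r*(z-o[2])/r[2]
E
python3 - <<'E'
from h import *
print(sensors.sense())
for n in('top','side'):
    save(n,n+'0'); c=camera_params(n); print(np.round(c['camera_matrix'],1).tolist(),np.round(c['world_from_camera'],3).tolist())
E
```

```text
{'clock': 0.0, 'qpos': array([-1.13740942e+00,  3.53667285e-01,  1.63412730e+00,  2.28210864e-06,
        1.15517425e+00, -2.41344901e-03]), 'qvel': array([-0.00040917,  0.00066353, -0.00051632,  0.00096894,  0.00115985,
        0.00041042]), 'joint_efforts': array([ 9.45176362e-04, -6.05254555e+01, -3.42063117e+01,  1.97244804e-04,
        9.39247780e-03,  2.07114232e-05]), 'eef_pos': array([ 263.63301565, -566.16448485,  230.55264312]), 'tcp_rot': array([-3.14021648e+00, -5.40788747e-06,  4.35799427e-01]), 'contact_force': array([-0.23611367, -0.13756697, -0.22279483]), 'wrist_torque': array([-0.02016573,  0.00239069,  0.00485628]), 'grasp_force': 0.0, 'opening': 0.9988675525779185}
[[519.9, 0.0, 281.8], [0.0, 519.9, 205.4], [0.0, 0.0, 1.0]] [[0.001, -0.994, 0.112, 367.468], [-1.0, -0.003, -0.023, 121.256], [0.023, -0.112, -0.993, 1365.267], [0.0, 0.0, 0.0, 1.0]]
[[494.7, 0.0, 277.6], [0.0, 494.7, 212.2], [0.0, 0.0, 1.0]] [[-0.73, -0.487, 0.48, -69.509], [-0.684, 0.518, -0.514, 741.09], [0.002, -0.704, -0.711, 911.02], [0.0, 0.0, 0.0, 1.0]]
```

View pics/top0.png

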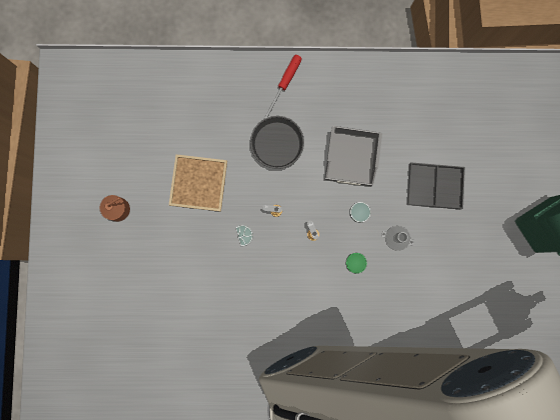

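View pics/side0.png

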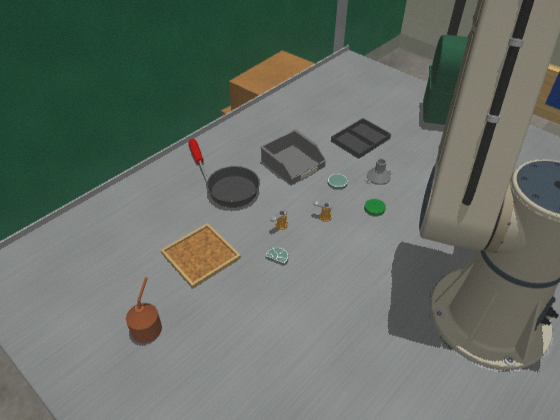

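Top view: oil can (114,208), cork tray (198,183), pan (277,143), bin (352,156), divided tray (436,186), locks (271,211) and (313,231). The funnel is at (398,237). Three things could be taken for the lens: the clear disc (360,212), the green look-alike (356,263) and the cracked D (244,236). I choose the clear disc as the sound lens and the D as the broken one, and will check both in a crop.

```bash
python3 - <<'E'
from h import *
p,d,K,T=load('top0'); 
a=cv2.resize(p[195:280,225:420],None,fx=4,fy=4,interpolation=cv2.INTER_CUBIC)
cv2.imwrite('pics/crop0.png',a[:,:,::-1])
X=cloud(d,K,T); ok=d>0
print('invalid',(d==0).sum(), 'table z',np.median(X[250:330,60:230,2]))
hgt=X[...,2]
for nm,(u,v,r) in dict(lockA=(271,211,16),lockB=(313,231,16),funnel=(398,237,20),lens=(360,212,14),green=(356,263,14),broken=(244,236,14),can=(114,208,20),cork=(198,183,35),pan=(277,143,32),bin=(352,156,36),tray=(436,186,34)).items():
    w=(slice(v-r,v+r),slice(u-r,u+r)); x=X[w][ok[w]]; m=x[:,2]>4; q=x[m]
    c,s,ang=cv2.minAreaRect(q[:,:2].astype(np.float32))
    print(nm,m.sum(),'c',np.round(c),'s',np.round(s),round(ang,1),'mean',q.mean(0).round(1),'zmax',q[:,2].max().round(1))
E
```

```text
invalid 893 table z -0.7695589147226656
lockA 216 c [507. 120.] s [82. 82.] 0.3 mean [508.1 116.1  27.5] zmax 49.8
lockB 225 c [455.   9.] s [81. 82.] 89.5 mean [450.1  11.8  26.5] zmax 52.0
funnel 545 c [ 439. -213.] s [103. 103.] 0.1 mean [ 436.  -210.2   18.6] zmax 60.0
lens 349 c [ 505. -115.] s [72. 72.] 0.0 mean [ 503.6 -113.8   11.6] zmax 21.2
green 370 c [ 371. -102.] s [70. 71.] 0.0 mean [ 370.7 -101.2   11.5] zmax 19.7
broken 307 c [441. 190.] s [71. 70.] 0.2 mean [442.8 190.   10.7] zmax 18.9
can 684 c [514. 529.] s [103. 100.] 0.5 mean [507.3 514.9  53.5] zmax 131.0
cork 2244 c [581. 313.] s [185. 182.] 0.7 mean [580.  311.3   7.9] zmax 22.2
pan 1617 c [690. 104.] s [172. 169.] 0.3 mean [692.5 104.3  13.8] zmax 40.7
bin 2011 c [656. -96.] s [191. 194.] 89.5 mean [654.9 -97.6  18.1] zmax 59.6
tray 1452 c [ 576. -319.] s [181. 184.] 0.2 mean [ 576.4 -320.     9.1] zmax 26.4
```

View pics/crop0.png

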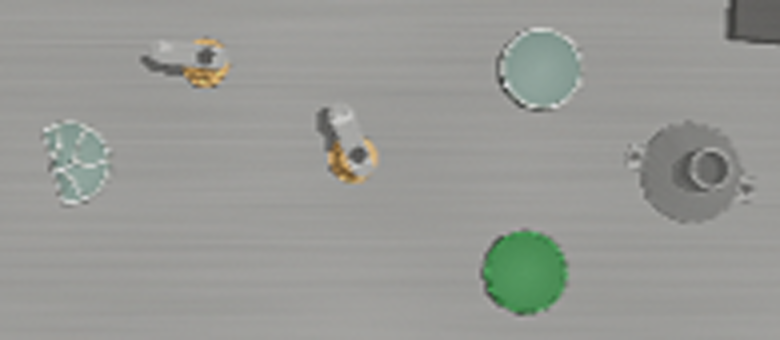

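The crop confirms it: the clear disc with the pale rim is the sound lens at (360,212), and the cracked D at (244,236) has its missing side to the left (+y). The solid green disc is left alone. Lock A's cam points image-left, and lock B's points up-left. Next I'll measure with masks and check against the side view.

```bash
cat > m.py <<'E'
from h import *
p,d,K,T=load('top0'); hsv=cv2.cvtColor(p,cv2.COLOR_RGB2HSV); H,S,V=cv2.split(hsv)
p2,d2,K2,T2=load('side0'); h2=cv2.cvtColor(p2,cv2.COLOR_RGB2HSV)
def comp(mask,u0,u1,v0,v1):
    m=np.zeros(mask.shape,np.uint8); m[v0:v1,u0:u1]=mask[v0:v1,u0:u1]
    n,l,st,_=cv2.connectedComponentsWithStats(m,connectivity=8); i=1+np.argmax(st[1:,4]); v,u=np.where(l==i); return u,v
def proj(u,v,z,K=K,T=T): return np.array([ray(a,b,z,K,T)[:2] for a,b in zip(u,v)],np.float32)
dark=((V<100)).astype(np.uint8)
for nm,mask,box,z in [('tray',dark,(400,472,155,215),9),('bin',(V<135).astype(np.uint8),(318,384,120,192),24),('pan',dark,(246,308,112,174),15),('cork',((S>60)&(H<30)).astype(np.uint8),(160,235,148,218),6)]:
    u,v=comp(mask,*box); q=proj(u,v,z)
    print(nm,cv2.minAreaRect(q),'circ',cv2.minEnclosingCircle(q))
tl=((S>25)&(H>60)&(H<100)).astype(np.uint8)
for nm,box,b2 in [('lens',(344,376,196,228),(325,352,172,192)),('green',(342,372,248,278),(362,388,197,217)),('broken',(230,258,222,250),(263,293,244,268))]:
    for KK,TT,hh,b in((K,T,hsv,box),(K2,T2,h2,b2)):
        t=(((hh[...,1]>25)&(hh[...,0]>60)&(hh[...,0]<100))|(hh[...,2]>190)).astype(np.uint8)
        u,v=comp(t,*b); q=proj(u,v,9,KK,TT); print(nm,len(u),cv2.minEnclosingCircle(q),cv2.minAreaRect(q),q.mean(0))
for nm,u,v,z in [('A nut',275.9,208.9,46),('A tip',261,209,43),('B nut',313.9,233.4,46),('B tip',308.5,221.5,43),('fun spout',402.2,236.8,56),('ear1',383.5,234,3),('ear2',411.5,241.5,3)]:
    print(nm,ray(u,v,z,K,T).round(1))
for nm,b in [('A',(258,288,198,222)),('B',(300,324,216,244))]:
    u,v=comp(((S>90)&(H<30)).astype(np.uint8),*b); print('brass top',nm,proj(u,v,5).mean(0),cv2.minEnclosingCircle(proj(u,v,5)))
for nm,b in [('A',(268,292,205,233)),('B',(312,335,198,223))]:
    u,v=comp(((h2[...,1]>90)&(h2[...,0]<30)).astype(np.uint8),*b); q=proj(u,v,0,K2,T2); k=v>=v.max()-1; print('side brass',nm,u.min(),u.max(),v.min(),v.max(),ray((u.min()+u.max())/2,v.max(),0,K2,T2))
S2=cv2.hconcat([cv2.resize(p2[y:y+40,x:x+40],(390,390),interpolation=cv2.INTER_CUBIC) for x,y in((260,200),(305,193))])
cv2.imwrite('pics/sidecrop.png',S2[...,::-1])
E
python3 m.py
```

```text
tray ((573.7388305664062, -317.4377746582031), (149.78555297851562, 115.19709777832031), 85.5969467163086) circ ((574.7353515625, -318.4230651855469), 92.5049819946289)
bin ((648.601318359375, -89.67851257324219), (141.19992065429688, 149.7427520751953), 83.74095153808594) circ ((650.2008666992188, -92.1054916381836), 98.96772003173828)
pan ((687.1472778320312, 104.00588989257812), (139.985595703125, 143.89256286621094), 73.34020233154297) circ ((686.6920776367188, 105.14093780517578), 74.02896118164062)
cork ((580.3778686523438, 311.3714294433594), (137.38648986816406, 137.0423126220703), 83.47344207763672) circ ((580.8807983398438, 311.044677734375), 94.42971801757812)
lens 270 ((503.95428466796875, -116.28812408447266), 26.285490036010742) ((504.54730224609375, -116.92582702636719), (50.255210876464844, 45.04754638671875), 0.14330674707889557) [ 504.31058  -116.626144]
lens 225 ((502.6406555175781, -110.54916381835938), 30.44478988647461) ((503.5019836425781, -111.2344970703125), (49.37327575683594, 58.5522575378418), 39.03021240234375) [ 502.60028  -110.790886]
green 342 ((370.64
[... 613 characters left out ...]
 196.48849487304688), 28.37809181213379) ((442.09918212890625, 191.35995483398438), (55.6713981628418, 41.915401458740234), 16.12303352355957) [442.1541  192.68474]
A nut [506.8 106.1  46. ]
A tip [506.7 144.2  43. ]
B nut [444.4   9.4  46. ]
B tip [475.   22.8  43. ]
fun spout [ 435.7 -213.6   56. ]
ear1 [ 445.7 -177.8    3. ]
ear2 [ 426.1 -251.5    3. ]
brass top A [498.68365 106.05531] ((501.60406494140625, 105.36540222167969), 13.212890625)
brass top B [440.53046   17.007597] ((441.326904296875, 14.870855331420898), 13.448002815246582)
side brass A 276 287 214 228 [5.00596450e+02 1.15536571e+02 1.13686838e-13]
side brass B 320 331 207 220 [ 4.37710554e+02  1.81730156e+01 -1.13686838e-13]
```

View pics/sidecrop.png

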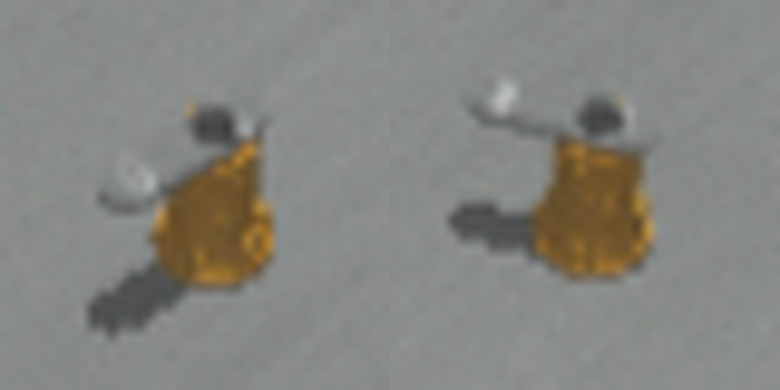

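```bash
cat > go.py <<'E'
import sys; from h import *
def rel(a,b):  # from (x,y,z,yaw) to (x,y,z,yaw) -> rz, dx,dy,dz
    c,s=np.cos(a[3]),np.sin(a[3]); D=np.subtract(b,a)
    return [round(-D[3],3)]+[round(v/1000,4) for v in (c*D[0]+s*D[1],s*D[0]-c*D[1],-D[2])]
if __name__=='__main__':
    st=sensors.sense(); a=[*st['eef_pos'],st['tcp_rot'][2]]
    print('at',np.round(a,2),'rp',np.round(st['tcp_rot'][:2],3),'F',np.round(st['contact_force'],1),'q',np.round(st['qpos'],2))
    for t in sys.argv[1:]: print(t,rel(a,[float(x) for x in t.split(',')]))
E
python3 - <<'E'
from h import *
_,_,K,T=load('top0');_,_,K2,T2=load('side0')
for n,u,v,z in [('A nut',281.8,212.5,46),('A tip',273,218.8,42),('B nut',326.7,204.8,46),('B tip',316.3,203,42)]: print(n,ray(u,v,z,K2,T2).round(1))
E
python3 go.py 504,-115,150,1.57
```

```text
A nut [506.6 108.5  46. ]
A tip [510.2 136.1  42. ]
B nut [443.3  11.8  46. ]
B tip [468.8  21.3  42. ]
at [ 2.6364e+02 -5.6619e+02  2.3063e+02  4.4000e-01] rp [-3.14 -0.  ] F [0.7 0.1 0.8] q [-1.14  0.35  1.63  0.    1.16 -0.  ]
504,-115,150,1.57 [np.float64(-1.134), np.float64(0.4083), np.float64(-0.3076), np.float64(0.0806)]
```

Both views agree within 3 mm: lock A (507,107), cam about 87°, and lock B (444,10), cam about 22°. Moving above the sound lens.

{"name": "move_arm", "arguments": {"motion": [[0,0,-1.134,0.408,-0.308,0.08,0.085],[0,0,-1.134,0.408,-0.308,0.08,0.085],[0,0,-1.134,0.408,-0.308,0.08,0.085],[0,0,-1.134,0.408,-0.308,0.08,0.085],[0,0,-1.134,0.408,-0.308,0.08,0.085],[0,0,-1.134,0.408,-0.308,0.08,0.085],[0,0,-1.134,0.408,-0.308,0.08,0.085],[0,0,-1.134,0.408,-0.308,0.08,0.085]], "grip_force": 30}}

```text
clock: 1.1
eef_pos: [496.2, -128.4, 153.7]
tcp_rot: [3.141, 0.0, 1.57]
contact_force: [0.3, -0.7, 0.5]
opening: 0.994
grasp_force: 0.0
```

```bash
python3 go.py 504,-115,150,1.57
```

```text
at [ 496.22 -128.44  153.67    1.57] rp [3.141 0.   ] F [ 0.3 -0.7  0.5] q [-0.26  0.27  1.94 -0.    0.92 -0.26]
504,-115,150,1.57 [np.float64(0.0), np.float64(0.0134), np.float64(0.0078), np.float64(0.0037)]
```

{"name": "move_arm", "arguments": {"motion": [[0,0,0,0,0,0,0.085],[0,0,0,0,0,0,0.085]]}}

```text
clock: 1.35
eef_pos: [495.3, -130.3, 153.8]
tcp_rot: [-3.141, 0.0, 1.571]
contact_force: [0.0, -1.8, 0.3]
opening: 0.993
grasp_force: 0.0
```

```bash
python3 go.py 504,-115,150,1.57
```

```text
at [ 495.29 -130.29  153.76    1.57] rp [-3.141  0.   ] F [ 0.  -1.8  0.3] q [-0.26  0.27  1.94 -0.    0.92 -0.26]
504,-115,150,1.57 [np.float64(0.001), np.float64(0.0153), np.float64(0.0087), np.float64(0.0038)]
```

{"name": "move_arm", "arguments": {"motion": [[0,0,0,0.015,0.009,0.06,0.085],[0,0,0,0.015,0.009,0.11,0.085],[0,0,0,0.015,0.009,0.134,0.085],[0,0,0,0.015,0.009,0.147,0.085],[0,0,0,0.015,0.009,0.15,0.085],[0,0,0,0.015,0.009,0.15,0.085]]}}

```text
clock: 2.1
eef_pos: [505.1, -116.0, 4.8]
tcp_rot: [3.14, 0.0, 1.569]
contact_force: [0.8, 0.4, -0.6]
opening: 1.001
grasp_force: 0.0
```

```bash
python3 go.py 504,-115,1,1.57; python3 - <<'E'
from h import *
p,d=save('side','s1'); q,_=save('top','t1')
a=cv2.resize(p[140:230,290:410],(560,420)); cv2.imwrite('pics/c1.png',a[...,::-1])
E
```

```text
at [ 505.12 -115.98    4.77    1.57] rp [3.14 0.  ] F [ 0.8  0.4 -0.6] q [-0.23  0.52  2.01 -0.    0.61 -0.23]
504,-115,1,1.57 [np.float64(-0.001), np.float64(0.001), np.float64(-0.0011), np.float64(0.0038)]
```

View pics/c1.png

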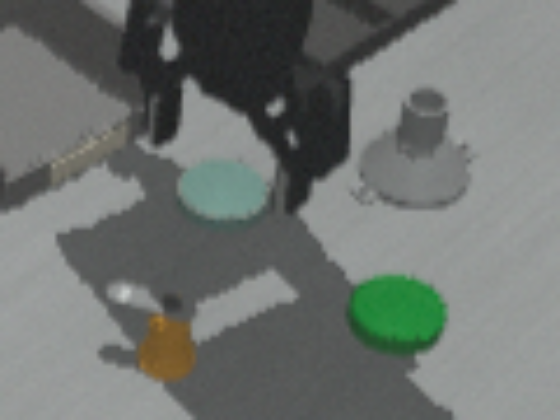

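The open fingers straddle the clear lens (centre about (222,190) in the crop), with the tips just above the table. Closing.

{"name": "move_arm", "arguments": {"motion": [[0,0,0,0.001,-0.001,0.003,0.064],[0,0,0,0.001,-0.001,0.003,0.058],[0,0,0,0.001,-0.001,0.003,0.048],[0,0,0,0.001,-0.001,0.003,0.045],[0,0,0,0.001,-0.001,0.003,0.045],[0,0,0,0.001,-0.001,0.003,0.045]], "grip_force": 30}}

```text
clock: 2.95
eef_pos: [503.7, -114.2, 1.6]
tcp_rot: [3.141, -0.0, 1.57]
contact_force: [-2.6, 1.6, 8.0]
opening: 0.609
grasp_force: 29.7
```

{"name": "move_arm", "arguments": {"motion": [[0,0,0,0,0,-0.01,0.045],[0,0,0,0,0,-0.03,0.045],[0,0,0,0,0,-0.06,0.045],[0,0,0,0,0,-0.09,0.045],[0,0,0,0,0,-0.1,0.045]], "grip_force": 40}}

```text
clock: 3.58
eef_pos: [504.7, -114.6, 102.9]
tcp_rot: [3.139, 0.001, 1.57]
contact_force: [-0.1, -0.0, -0.8]
opening: 0.601
grasp_force: 41.7
```

```bash
python3 go.py 580.5,311,95,1.45; python3 - <<'E'
from h import *
p,d=save('side','s2')
a=cv2.resize(p[110:230,270:410],(560,480)); cv2.imwrite('pics/c2.png',a[...,::-1])
E
```

```text
at [ 504.68 -114.57  102.9     1.57] rp [3.139e+00 1.000e-03] F [-0.1 -0.  -0.8] q [-0.23  0.35  1.97  0.    0.81 -0.23]
580.5,311,95,1.45 [np.float64(0.12), np.float64(0.4256), np.float64(0.0754), np.float64(0.0079)]
```

View pics/c2.png

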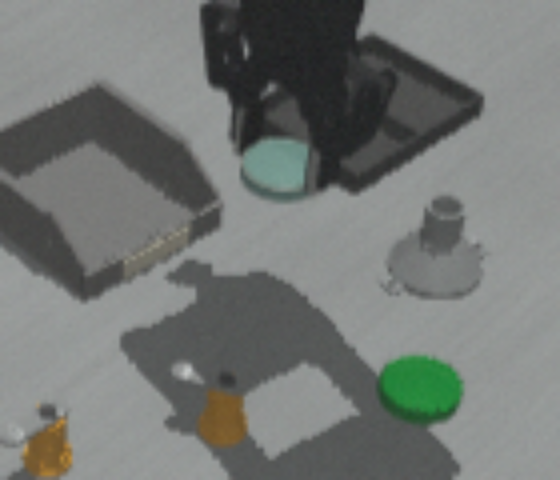

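The lens is held flat between the pads (crop (283,165)). Carrying it to the cork tray.

{"name": "move_arm", "arguments": {"motion": [[0,0,0,0.03,0.005,0,0.045],[0,0,0.03,0.08,0.014,0,0.045],[0,0,0.05,0.14,0.025,0,0.045],[0,0,0.07,0.2,0.036,0,0.045],[0,0,0.09,0.26,0.047,0,0.045],[0,0,0.12,0.32,0.057,0,0.045],[0,0,0.12,0.375,0.067,0,0.045],[0,0,0.12,0.41,0.073,0,0.045]]}}

```text
clock: 4.62
eef_pos: [576.6, 298.1, 99.5]
tcp_rot: [-3.141, 0.0, 1.451]
contact_force: [-0.4, 0.4, 0.2]
opening: 0.601
grasp_force: 41.7
```

{"name": "move_arm", "arguments": {"motion": [[0,0,0,0,0,0,0.045]]}}

```text
clock: 4.75
eef_pos: [576.6, 297.9, 99.5]
tcp_rot: [-3.141, 0.0, 1.453]
contact_force: [-0.3, -0.4, -0.9]
opening: 0.6
grasp_force: 41.7
```

```bash
python3 go.py 580.5,311,9,1.45
```

```text
at [576.63 297.87  99.53   1.45] rp [-3.141  0.   ] F [-0.3 -0.4 -0.9] q [0.47 0.53 1.68 0.   0.93 0.59]
580.5,311,9,1.45 [np.float64(0.003), np.float64(0.0135), np.float64(0.0023), np.float64(0.0905)]
```

{"name": "move_arm", "arguments": {"motion": [[0,0,0,0.013,0.002,0.04,0.045],[0,0,0,0.013,0.002,0.07,0.045],[0,0,0,0.013,0.002,0.085,0.045],[0,0,0,0.013,0.002,0.091,0.045],[0,0,0,0.013,0.002,0.091,0.045]]}}

```text
clock: 5.38
eef_pos: [580.9, 307.9, 10.3]
tcp_rot: [3.141, -0.0, 1.449]
contact_force: [0.1, 0.2, -0.3]
opening: 0.596
grasp_force: 41.8
```

{"name": "move_arm", "arguments": {"motion": [[0,0,0,0,0,0,0.06],[0,0,0,0,0,0,0.066],[0,0,0,0,0,0,0.07],[0,0,0,0,0,-0.02,0.07],[0,0,0,0,0,-0.06,0.07],[0,0,0,0,0,-0.11,0.085]]}}

```text
clock: 6.12
eef_pos: [580.2, 308.0, 121.7]
tcp_rot: [-3.141, 0.001, 1.45]
contact_force: [0.9, 0.9, 0.2]
opening: 0.988
grasp_force: 0.0
```

```bash
python3 go.py 441,196,100,1.866 441,196,30,1.866
```

```text
at [580.15 308.03 121.71   1.45] rp [-3.141e+00  1.000e-03] F [0.9 0.9 0.2] q [ 0.49  0.51  1.65 -0.    0.98  0.61]
441,196,100,1.866 [np.float64(-0.416), np.float64(-0.128), np.float64(-0.1246), np.float64(0.0217)]
441,196,30,1.866 [np.float64(-0.416), np.float64(-0.128), np.float64(-0.1246), np.float64(0.0917)]
```

{"name": "move_arm", "arguments": {"motion": [[0,0,-0.1,-0.03,-0.03,0,0.085],[0,0,-0.25,-0.08,-0.08,0.01,0.085],[0,0,-0.4,-0.12,-0.115,0.03,0.085],[0,0,-0.416,-0.128,-0.125,0.06,0.085],[0,0,-0.416,-0.128,-0.125,0.095,0.085],[0,0,-0.416,-0.128,-0.125,0.108,0.085],[0,0,-0.416,-0.128,-0.125,0.115,0.085],[0,0,-0.416,-0.128,-0.125,0.118,0.085]]}}

```text
clock: 7.12
eef_pos: [441.8, 196.7, 2.5]
tcp_rot: [3.141, -0.0, 1.866]
contact_force: [-0.4, -1.2, 0.7]
opening: 0.994
grasp_force: 0.0
```

```bash
python3 go.py 441,196,1.5,1.866; python3 - <<'E'
from h import *
p,d=save('side','s3')
a=cv2.resize(p[180:290,150:310],(640,440)); cv2.imwrite('pics/c3.png',a[...,::-1])
E
```

```text
at [441.78 196.67   2.48   1.87] rp [ 3.141 -0.   ] F [-0.4 -1.2  0.7] q [0.42 0.49 2.09 0.   0.56 0.12]
441,196,1.5,1.866 [np.float64(-0.0), np.float64(-0.0004), np.float64(-0.0009), np.float64(0.001)]
```

View pics/c3.png

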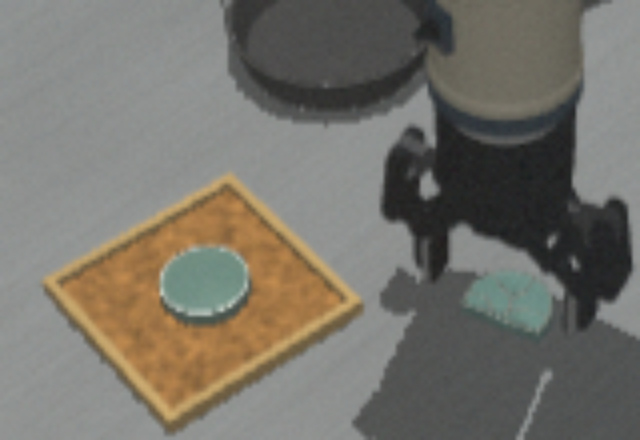

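The sound lens lies flat at the cork's centre, and the fingers straddle the broken lens (crop (510,302)). Gripping.

{"name": "move_arm", "arguments": {"motion": [[0,0,0,0,-0.001,0.001,0.064],[0,0,0,0,-0.001,0.001,0.056],[0,0,0,0,-0.001,0.001,0.048],[0,0,0,0,-0.001,0.001,0.043],[0,0,0,0,-0.001,0.001,0.043],[0,0,0,0,-0.001,0.001,0.043]], "grip_force": 30}}

```text
clock: 7.92
eef_pos: [440.2, 196.0, 1.6]
tcp_rot: [3.141, -0.0, 1.866]
contact_force: [-1.6, -0.6, 8.1]
opening: 0.596
grasp_force: 29.9
```

{"name": "move_arm", "arguments": {"motion": [[0,0,0,0,0,-0.01,0.043],[0,0,0,0,0,-0.03,0.043],[0,0,0,0,0,-0.06,0.043],[0,0,0,0,0,-0.09,0.043],[0,0,0,0,0,-0.1,0.043]], "grip_force": 35}}

```text
clock: 8.55
eef_pos: [441.1, 196.4, 102.9]
tcp_rot: [3.138, -0.0, 1.866]
contact_force: [0.3, -0.6, -1.1]
opening: 0.591
grasp_force: 36.6
```

```bash
python3 go.py 687,105,100,1.866; python3 - <<'E'
from h import *
p,d=save('side','s4')
a=cv2.resize(p[150:270,200:340],(560,480)); cv2.imwrite('pics/c4.png',a[...,::-1])
E
```

```text
at [441.08 196.38 102.94   1.87] rp [ 3.138 -0.   ] F [ 0.3 -0.6 -1.1] q [ 0.42  0.31  2.04 -0.    0.79  0.12]
687,105,100,1.866 [np.float64(-0.0), np.float64(-0.1589), np.float64(0.2087), np.float64(0.0029)]
```

View pics/c4.png

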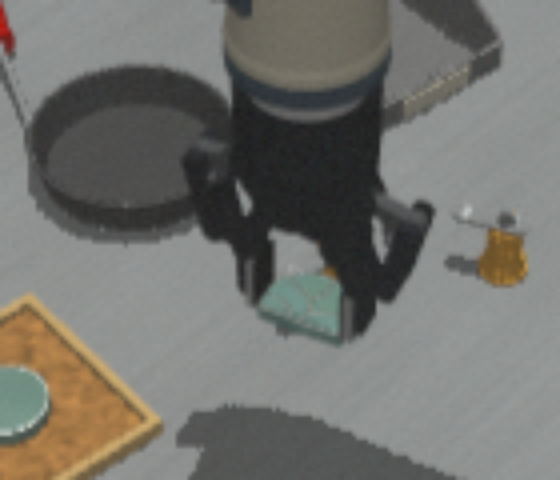

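The broken lens is held level (crop (303,303)). Carrying it to the pan.

{"name": "move_arm", "arguments": {"motion": [[0,0,0,-0.015,0.02,0,0.043],[0,0,0,-0.045,0.06,0,0.043],[0,0,0,-0.075,0.1,0,0.043],[0,0,0,-0.105,0.14,0,0.043],[0,0,0,-0.135,0.18,0,0.043],[0,0,0,-0.155,0.205,0,0.043],[0,0,0,-0.159,0.209,0,0.043],[0,0,0,-0.159,0.209,0,0.043]]}}

```text
clock: 9.6
eef_pos: [685.1, 104.5, 99.7]
tcp_rot: [-3.139, -0.0, 1.865]
contact_force: [0.4, -0.2, -0.9]
opening: 0.595
grasp_force: 36.6
```

```bash
python3 go.py 687,105,8,1.866
```

```text
at [685.13 104.52  99.67   1.87] rp [-3.139 -0.   ] F [ 0.4 -0.2 -0.9] q [ 0.15  0.59  1.57  0.    0.98 -0.15]
687,105,8,1.866 [np.float64(-0.001), np.float64(-0.0001), np.float64(0.0019), np.float64(0.0917)]
```

{"name": "move_arm", "arguments": {"motion": [[0,0,0,0,0.002,0.04,0.043],[0,0,0,0,0.002,0.07,0.043],[0,0,0,0,0.002,0.086,0.043],[0,0,0,0,0.002,0.093,0.043],[0,0,0,0,0.002,0.094,0.043],[0,0,0,0,0.002,0.094,0.043]]}}

```text
clock: 10.35
eef_pos: [688.9, 105.3, 8.0]
tcp_rot: [3.14, 0.0, 1.866]
contact_force: [-0.0, 0.4, 0.3]
opening: 0.59
grasp_force: 36.6
```

{"name": "move_arm", "arguments": {"motion": [[0,0,0,0,0,0,0.058],[0,0,0,0,0,0,0.064],[0,0,0,0,0,0,0.066],[0,0,0,0,0,-0.02,0.066],[0,0,0,0,0,-0.06,0.066],[0,0,0,0,0,-0.11,0.085],[0,0,0,0,0,-0.12,0.085]]}}

```text
clock: 11.22
eef_pos: [690.9, 105.6, 132.7]
tcp_rot: [3.134, 0.001, 1.866]
contact_force: [0.6, 0.6, -0.4]
opening: 0.994
grasp_force: 0.0
```

```bash
python3 go.py 507,107,100,1.53 507,107,15,1.53
```

```text
at [690.85 105.58 132.67   1.87] rp [3.134e+00 1.000e-03] F [ 0.6  0.6 -0.4] q [ 0.15  0.56  1.55  0.    1.03 -0.15]
507,107,100,1.53 [np.float64(0.336), np.float64(0.0548), np.float64(-0.1755), np.float64(0.0327)]
507,107,15,1.53 [np.float64(0.336), np.float64(0.0548), np.float64(-0.1755), np.float64(0.1177)]
```

{"name": "move_arm", "arguments": {"motion": [[0,0,0.1,0.01,-0.03,0,0.085],[0,0,0.2,0.03,-0.08,0,0.085],[0,0,0.3,0.045,-0.13,0.01,0.085],[0,0,0.336,0.055,-0.165,0.02,0.085],[0,0,0.336,0.055,-0.1755,0.03,0.085],[0,0,0.336,0.055,-0.1755,0.06,0.085],[0,0,0.336,0.055,-0.1755,0.075,0.085],[0,0,0.336,0.055,-0.1755,0.075,0.085]]}}

```text
clock: 12.22
eef_pos: [504.3, 106.6, 51.1]
tcp_rot: [-3.14, 0.0, 1.53]
contact_force: [0.7, -0.7, 1.0]
opening: 0.998
grasp_force: 0.0
```

```bash
python3 go.py 507,107,15,1.53; python3 - <<'E'
from h import *
p,d=save('side','s5')
a=cv2.resize(p[140:240,210:350],(700,500)); cv2.imwrite('pics/c5.png',a[...,::-1])
E
```

```text
at [504.26 106.62  51.08   1.53] rp [-3.14  0.  ] F [ 0.7 -0.7  1. ] q [ 0.21  0.44  2.   -0.    0.71  0.25]
507,107,15,1.53 [np.float64(-0.0), np.float64(0.0005), np.float64(0.0027), np.float64(0.0361)]
```

View pics/c5.png

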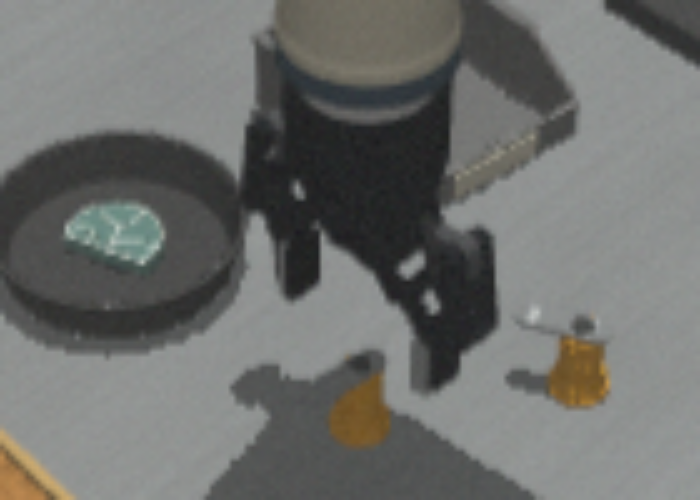

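The broken lens lies flat in the pan (crop (115,233)). Lock A is centred between the fingers. Descending and gripping.

{"name": "move_arm", "arguments": {"motion": [[0,0,0,0.0005,0.0025,0.025,0.085],[0,0,0,0.0005,0.0025,0.036,0.06],[0,0,0,0.0005,0.0025,0.036,0.035],[0,0,0,0.0005,0.0025,0.036,0.015],[0,0,0,0.0005,0.0025,0.036,0.01],[0,0,0,0.0005,0.0025,0.036,0.01],[0,0,0,0.0005,0.0025,0.036,0.01],[0,0,0,0.0005,0.0025,0.036,0.01]], "grip_force": 40}}

```text
clock: 13.28
eef_pos: [507.4, 107.3, 16.9]
tcp_rot: [3.14, -0.0, 1.53]
contact_force: [-0.0, -0.7, 5.8]
opening: 0.239
grasp_force: 39.1
```

{"name": "move_arm", "arguments": {"motion": [[0,0,0,0,0,0,0.01],[0,0,0,0,0,-0.01,0.01],[0,0,0,0,0,-0.03,0.01]], "grip_force": 60}}

```text
clock: 13.65
eef_pos: [506.1, 107.1, 46.2]
tcp_rot: [-3.14, 0.0, 1.53]
contact_force: [-0.3, 0.2, -1.6]
opening: 0.234
grasp_force: 58.7
```

```bash
python3 go.py 576.5,-282,130,1.49; python3 - <<'E'
from h import *
p,d=save('side','s6')
a=cv2.resize(p[140:240,210:350],(700,500)); cv2.imwrite('pics/c6.png',a[...,::-1])
E
```

```text
at [506.13 107.07  46.2    1.53] rp [-3.14  0.  ] F [-0.3  0.2 -1.6] q [0.21 0.45 2.   0.   0.7  0.25]
576.5,-282,130,1.49 [np.float64(0.04), np.float64(-0.3859), np.float64(0.0863), np.float64(-0.0838)]
```

View pics/c6.png

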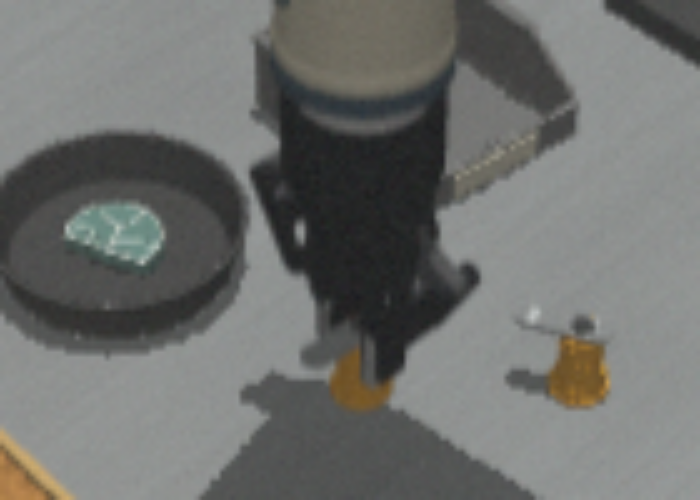

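Lock A is held upright (crop (360,385)). Carrying it to the tray's +y compartment.

{"name": "move_arm", "arguments": {"motion": [[0,0,0,0,0,-0.04,0.01],[0,0,0,-0.03,0.005,-0.08,0.01],[0,0,0,-0.09,0.02,-0.084,0.01],[0,0,0.04,-0.15,0.035,-0.084,0.01],[0,0,0.04,-0.21,0.05,-0.084,0.01],[0,0,0.04,-0.27,0.06,-0.084,0.01],[0,0,0.04,-0.33,0.075,-0.084,0.01],[0,0,0.04,-0.37,0.083,-0.084,0.01]]}}

```text
clock: 14.7
eef_pos: [574.8, -268.8, 130.1]
tcp_rot: [3.141, 0.0, 1.488]
contact_force: [0.1, 0.5, -1.7]
opening: 0.233
grasp_force: 58.9
```

{"name": "move_arm", "arguments": {"motion": [[0,0,0,-0.005,0,0,0.01],[0,0,0,-0.005,0,0,0.01]]}}

```text
clock: 14.95
eef_pos: [573.6, -270.6, 129.7]
tcp_rot: [-3.141, -0.001, 1.489]
contact_force: [-0.6, 0.2, -1.3]
opening: 0.236
grasp_force: 58.9
```

```bash
python3 go.py 576.5,-282,21,1.49;python3 - <<'E'
from h import *
p,d=save('side','s7'); q,_=save('top','t7')
a=cv2.hconcat([cv2.resize(p[70:190,320:420],(400,480)),cv2.resize(q[140:240,390:480],(396,480))]); cv2.imwrite('pics/c7.png',a[...,::-1])
E
```

```text
at [ 573.57 -270.61  129.65    1.49] rp [-3.141e+00 -1.000e-03] F [-0.6  0.2 -1.3] q [-0.44  0.47  1.7   0.    0.97 -0.36]
576.5,-282,21,1.49 [np.float64(-0.001), np.float64(-0.0111), np.float64(0.0038), np.float64(0.1087)]
```

View pics/c7.png

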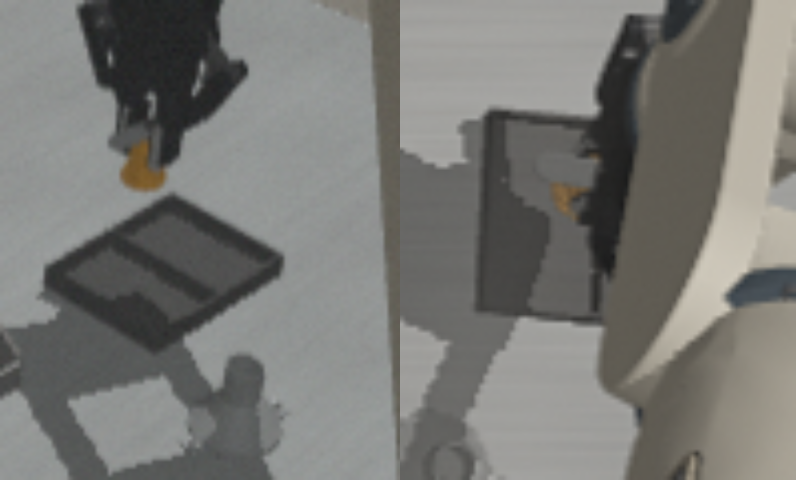

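Lock A hangs upright over the left compartment (right half, (565,200)). Lowering and releasing.

{"name": "move_arm", "arguments": {"motion": [[0,0,0,-0.011,0.004,0.04,0.01],[0,0,0,-0.011,0.004,0.08,0.01],[0,0,0,-0.011,0.004,0.1,0.01],[0,0,0,-0.011,0.004,0.107,0.01],[0,0,0,-0.011,0.004,0.11,0.01],[0,0,0,-0.011,0.004,0.11,0.01]]}}

```text
clock: 15.8
eef_pos: [578.0, -282.4, 21.0]
tcp_rot: [3.14, 0.001, 1.49]
contact_force: [0.1, -0.2, -0.8]
opening: 0.233
grasp_force: 58.9
```

{"name": "move_arm", "arguments": {"motion": [[0,0,0,0,0,0,0.026],[0,0,0,0,0,0,0.036],[0,0,0,0,0,0,0.045],[0,0,0,0,0,0,0.045],[0,0,0,0,0,-0.02,0.045],[0,0,0,0,0,-0.06,0.045],[0,0,0,0,0,-0.11,0.06],[0,0,0,0,0,-0.11,0.085]]}}

```text
clock: 16.8
eef_pos: [580.2, -283.6, 135.8]
tcp_rot: [3.133, 0.003, 1.49]
contact_force: [-0.3, 0.4, -0.3]
opening: 0.891
grasp_force: 0.0
```

```bash
python3 go.py 444.5,10,130,0.38
```

```text
at [ 580.15 -283.6   135.85    1.49] rp [3.133e+00 3.000e-03] F [-0.3  0.4 -0.3] q [-0.46  0.48  1.67  0.    0.98 -0.38]
444.5,10,130,0.38 [np.float64(1.11), np.float64(0.2817), np.float64(-0.159), np.float64(0.0058)]
```

{"name": "move_arm", "arguments": {"motion": [[0,0,0.15,0.03,-0.015,0,0.085],[0,0,0.33,0.08,-0.045,0,0.085],[0,0,0.5,0.13,-0.075,0,0.085],[0,0,0.68,0.18,-0.1,0,0.085],[0,0,0.86,0.23,-0.13,0,0.085],[0,0,1.04,0.27,-0.15,0,0.085],[0,0,1.11,0.282,-0.159,0.03,0.085],[0,0,1.11,0.282,-0.159,0.065,0.085]]}}

```text
clock: 17.8
eef_pos: [441.5, 12.9, 65.2]
tcp_rot: [3.141, -0.002, 0.381]
contact_force: [0.7, -0.1, -0.9]
opening: 0.99
grasp_force: 0.0
```

```bash
python3 go.py 444.5,10,15,0.38;python3 - <<'E'
from h import *
p,d=save('side','s8')
a=cv2.hconcat([cv2.resize(p[150:240,270:370],(500,450)),cv2.resize(p[110:160,325:395],(280,200)).repeat(1,0) if 0 else cv2.copyMakeBorder(cv2.resize(p[110:160,325:395],(280,200)),0,250,0,0,0)]); cv2.imwrite('pics/c8.png',a[...,::-1])
E
```

```text
at [4.4152e+02 1.2900e+01 6.5170e+01 3.8000e-01] rp [ 3.141e+00 -2.000e-03] F [ 0.7 -0.1 -0.9] q [0.03 0.32 2.15 0.   0.66 1.22]
444.5,10,15,0.38 [np.float64(0.001), np.float64(0.0017), np.float64(0.0038), np.float64(0.0502)]
```

View pics/c8.png

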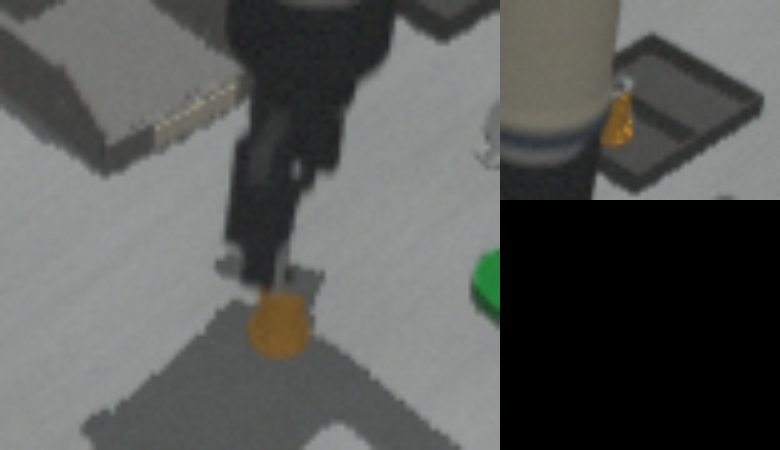

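Lock A stands upright in the tray (inset (620,120)). Lock B is below the fingers at (280,325). Descending and gripping.

{"name": "move_arm", "arguments": {"motion": [[0,0,0,0.002,0.004,0.025,0.085],[0,0,0,0.002,0.004,0.042,0.085],[0,0,0,0.002,0.004,0.05,0.06],[0,0,0,0.002,0.004,0.05,0.035],[0,0,0,0.002,0.004,0.05,0.015],[0,0,0,0.002,0.004,0.05,0.01],[0,0,0,0.002,0.004,0.05,0.01],[0,0,0,0.002,0.004,0.05,0.01]], "grip_force": 40}}

```text
clock: 18.85
eef_pos: [445.5, 8.7, 15.8]
tcp_rot: [3.141, -0.001, 0.38]
contact_force: [-1.4, -0.5, 5.7]
opening: 0.24
grasp_force: 38.9
```

{"name": "move_arm", "arguments": {"motion": [[0,0,0,0,0,0,0.01],[0,0,0,0,0,0,0.01],[0,0,0,0,0,-0.01,0.01],[0,0,0,0,0,-0.03,0.01]], "grip_force": 60}}

```text
clock: 19.35
eef_pos: [444.5, 8.8, 45.5]
tcp_rot: [-3.141, 0.001, 0.38]
contact_force: [0.1, -0.4, -0.9]
opening: 0.232
grasp_force: 58.7
```

```bash
python3 go.py 444.5,10,160,1.49 571.2,-354,160,1.49;python3 - <<'E'
from h import *
p,d=save('side','s9')
a=cv2.resize(p[150:240,270:370],(500,450)); cv2.imwrite('pics/c9.png',a[...,::-1])
E
```

```text
at [4.4448e+02 8.7800e+00 4.5540e+01 3.8000e-01] rp [-3.141e+00  1.000e-03] F [ 0.1 -0.4 -0.9] q [0.02 0.37 2.15 0.   0.62 1.21]
444.5,10,160,1.49 [np.float64(-1.11), np.float64(0.0005), np.float64(-0.0011), np.float64(-0.1145)]
571.2,-354,160,1.49 [np.float64(-1.11), np.float64(-0.0168), np.float64(0.3839), np.float64(-0.1145)]
```

View pics/c9.png

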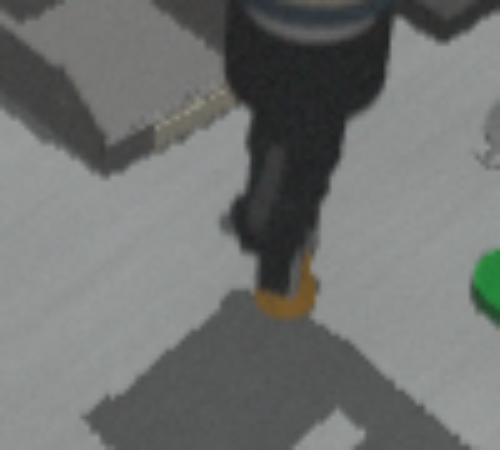

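Lock B is held upright (crop (287,300)). Carrying it over while turning to the tray's heading.

{"name": "move_arm", "arguments": {"motion": [[0,0,0,0,0,-0.05,0.01],[0,0,-0.15,0,0.02,-0.09,0.01],[0,0,-0.32,-0.002,0.07,-0.095,0.01],[0,0,-0.5,-0.005,0.125,-0.095,0.01],[0,0,-0.68,-0.008,0.18,-0.095,0.01],[0,0,-0.86,-0.011,0.235,-0.095,0.01],[0,0,-1.04,-0.014,0.29,-0.095,0.01],[0,0,-1.11,-0.016,0.34,-0.095,0.01]]}}

```text
clock: 20.4
eef_pos: [556.5, -314.9, 140.3]
tcp_rot: [3.141, 0.0, 1.493]
contact_force: [0.3, 0.3, -0.4]
opening: 0.236
grasp_force: 58.8
```

{"name": "move_arm", "arguments": {"motion": [[0,0,-0.03,-0.02,0,0,0.01],[0,0,-0.03,-0.02,0,0,0.01]]}}

```text
clock: 20.65
eef_pos: [554.2, -334.1, 139.9]
tcp_rot: [-3.142, 0.0, 1.518]
contact_force: [0.6, 0.8, -0.6]
opening: 0.237
grasp_force: 58.9
```

```bash
python3 go.py 571.2,-354,140,1.49
```

```text
at [ 554.17 -334.14  139.87    1.52] rp [-3.142  0.   ] F [ 0.6  0.8 -0.6] q [-0.54  0.48  1.66 -0.    1.   -0.49]
571.2,-354,140,1.49 [np.float64(0.028), np.float64(-0.0189), np.float64(0.0181), np.float64(-0.0001)]
```

{"name": "move_arm", "arguments": {"motion": [[0,0,0.028,-0.019,0.018,0.02,0.01],[0,0,0.028,-0.019,0.018,0.06,0.01],[0,0,0.028,-0.019,0.018,0.09,0.01],[0,0,0.028,-0.019,0.018,0.11,0.01],[0,0,0.028,-0.019,0.018,0.119,0.01],[0,0,0.028,-0.019,0.018,0.121,0.01],[0,0,0.028,-0.019,0.018,0.121,0.01]]}}

```text
clock: 21.52
eef_pos: [572.2, -353.0, 19.9]
tcp_rot: [3.14, 0.001, 1.492]
contact_force: [0.5, 0.1, -0.8]
opening: 0.237
grasp_force: 59.0
```

{"name": "move_arm", "arguments": {"motion": [[0,0,0,0,0,0,0.026],[0,0,0,0,0,0,0.036],[0,0,0,0,0,0,0.045],[0,0,0,0,0,0,0.045],[0,0,0,0,0,-0.02,0.045],[0,0,0,0,0,-0.06,0.045],[0,0,0,0,0,-0.11,0.06],[0,0,0,0,0,-0.11,0.07]]}}

```text
clock: 22.52
eef_pos: [574.4, -354.5, 135.1]
tcp_rot: [3.134, 0.004, 1.492]
contact_force: [-0.2, -0.5, 0.5]
opening: 0.821
grasp_force: 0.0
```

```bash
python3 go.py 436,-213,130,1.57 436,-213,35,1.57;python3 - <<'E'
from h import *
p,d=save('side','s10')
a=cv2.resize(p[100:200,320:420],(500,500)); cv2.imwrite('pics/c10.png',a[...,::-1])
E
```

```text
at [ 574.36 -354.46  135.1     1.49] rp [3.134 0.004] F [-0.2 -0.5  0.5] q [-0.56  0.52  1.6   0.    1.01 -0.48]
436,-213,130,1.57 [np.float64(-0.078), np.float64(0.1301), np.float64(-0.1491), np.float64(0.0051)]
436,-213,35,1.57 [np.float64(-0.078), np.float64(0.1301), np.float64(-0.1491), np.float64(0.1001)]
```

View pics/c10.png

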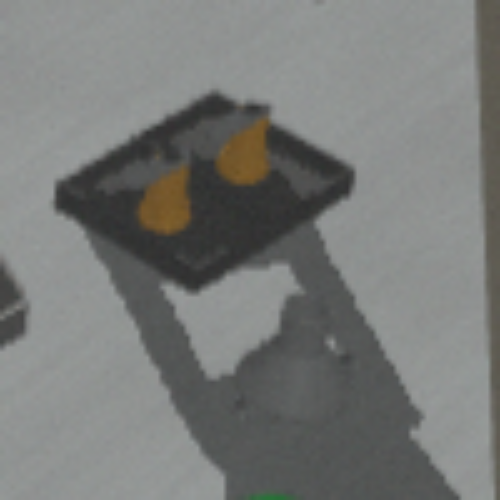

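Both locks stand upright, one per compartment (crop (165,205) and (243,150)). Moving to the funnel.

{"name": "move_arm", "arguments": {"motion": [[0,0,-0.02,0.02,-0.02,0,0.085],[0,0,-0.05,0.06,-0.065,0,0.085],[0,0,-0.078,0.1,-0.11,0,0.085],[0,0,-0.078,0.125,-0.143,0,0.085],[0,0,-0.078,0.13,-0.149,0.03,0.085],[0,0,-0.078,0.13,-0.149,0.06,0.085],[0,0,-0.078,0.13,-0.149,0.065,0.085]]}}

```text
clock: 23.45
eef_pos: [431.5, -210.5, 62.3]
tcp_rot: [-3.138, -0.002, 1.57]
contact_force: [-0.5, 0.5, -0.5]
opening: 0.995
grasp_force: 0.0
```

```bash
python3 go.py 436,-213.5,33,1.57
```

```text
at [ 431.48 -210.45   62.29    1.57] rp [-3.138e+00 -2.000e-03] F [-0.5  0.5 -0.5] q [-0.46  0.38  2.07 -0.    0.7  -0.46]
436,-213.5,33,1.57 [np.float64(-0.0), np.float64(-0.003), np.float64(0.0045), np.float64(0.0293)]
```

{"name": "move_arm", "arguments": {"motion": [[0,0,0,-0.002,0.003,0.015,0.085],[0,0,0,-0.003,0.004,0.027,0.07],[0,0,0,-0.003,0.004,0.028,0.045],[0,0,0,-0.003,0.004,0.028,0.02],[0,0,0,-0.003,0.004,0.028,0.015],[0,0,0,-0.003,0.004,0.028,0.015],[0,0,0,-0.003,0.004,0.028,0.015],[0,0,0,-0.003,0.004,0.028,0.015]], "grip_force": 40}}

```text
clock: 24.45
eef_pos: [437.4, -214.5, 36.4]
tcp_rot: [3.141, 0.0, 1.57]
contact_force: [-2.2, 0.0, 6.0]
opening: 0.297
grasp_force: 39.7
```

{"name": "move_arm", "arguments": {"motion": [[0,0,0,0,0,0,0.015],[0,0,0,0,0,0,0.015],[0,0,0,0,0,-0.01,0.015],[0,0,0,0,0,-0.03,0.015]], "grip_force": 50}}

```text
clock: 24.95
eef_pos: [436.8, -214.1, 66.2]
tcp_rot: [-3.14, -0.001, 1.57]
contact_force: [-0.2, 0.7, -0.7]
opening: 0.292
grasp_force: 49.3
```

```bash
python3 go.py 649.5,-91,160,1.46;python3 - <<'E'
from h import *
p,d=save('side','s11')
a=cv2.resize(p[120:220,320:420],(500,500)); cv2.imwrite('pics/c11.png',a[...,::-1])
E
```

```text
at [ 436.75 -214.13   66.17    1.57] rp [-3.14e+00 -1.00e-03] F [-0.2  0.7 -0.7] q [-0.46  0.38  2.05  0.    0.71 -0.46]
649.5,-91,160,1.46 [np.float64(0.11), np.float64(0.1233), np.float64(0.2126), np.float64(-0.0938)]
```

View pics/c11.png

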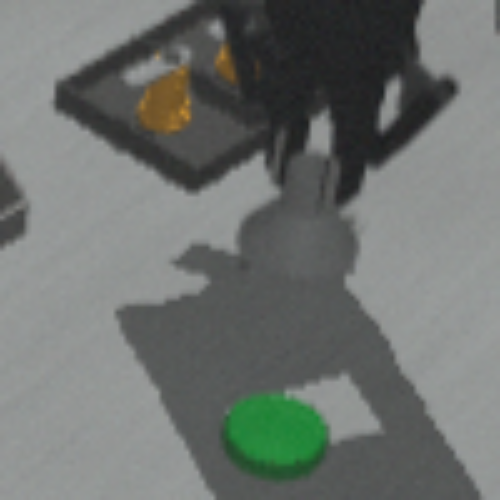

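The funnel is held upright by its spout (crop (300,225)). Carrying it to the bin.

{"name": "move_arm", "arguments": {"motion": [[0,0,0,0,0,-0.045,0.015],[0,0,0,0.005,0.01,-0.09,0.015],[0,0,0.03,0.03,0.05,-0.094,0.015],[0,0,0.06,0.055,0.095,-0.094,0.015],[0,0,0.09,0.08,0.14,-0.094,0.015],[0,0,0.11,0.105,0.18,-0.094,0.015],[0,0,0.11,0.12,0.207,-0.094,0.015],[0,0,0.11,0.123,0.213,-0.094,0.015]]}}

```text
clock: 26.0
eef_pos: [651.6, -90.5, 159.7]
tcp_rot: [3.141, -0.0, 1.461]
contact_force: [0.3, -0.4, -1.9]
opening: 0.294
grasp_force: 49.6
```

```bash
python3 go.py 649.5,-91,41,1.46;python3 - <<'E'
from h import *
p,d=save('side','s12')
a=cv2.resize(p[70:200,240,None] if 0 else p[70:200,230:360],(520,520)); cv2.imwrite('pics/c12.png',a[...,::-1])
E
```

```text
at [651.6  -90.52 159.67   1.46] rp [ 3.141 -0.   ] F [ 0.3 -0.4 -1.9] q [-0.14  0.47  1.62  0.    1.05 -0.03]
649.5,-91,41,1.46 [np.float64(0.001), np.float64(-0.0007), np.float64(-0.002), np.float64(0.1187)]
```

View pics/c12.png

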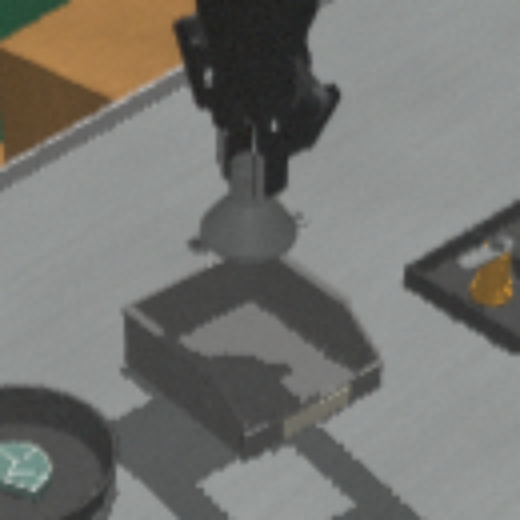

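The funnel hangs upright above the bin (crop (247,215)). Lowering and releasing.

{"name": "move_arm", "arguments": {"motion": [[0,0,0,-0.001,-0.002,0.03,0.015],[0,0,0,-0.001,-0.002,0.065,0.015],[0,0,0,-0.001,-0.002,0.092,0.015],[0,0,0,-0.001,-0.002,0.109,0.015],[0,0,0,-0.001,-0.002,0.117,0.015],[0,0,0,-0.001,-0.002,0.119,0.015],[0,0,0,-0.001,-0.002,0.119,0.015]]}}

```text
clock: 26.92
eef_pos: [648.8, -92.5, 41.8]
tcp_rot: [3.14, 0.0, 1.46]
contact_force: [-0.0, -0.3, 0.2]
opening: 0.299
grasp_force: 49.6
```

{"name": "move_arm", "arguments": {"motion": [[0,0,0,0,0,0,0.03],[0,0,0,0,0,0,0.04],[0,0,0,0,0,0,0.05],[0,0,0,0,0,0,0.05],[0,0,0,0,0,-0.02,0.05],[0,0,0,0,0,-0.06,0.05],[0,0,0,0,0,-0.11,0.06],[0,0,0,0,0,-0.16,0.06]]}}

```text
clock: 27.92
eef_pos: [648.3, -92.4, 204.0]
tcp_rot: [3.141, 0.0, 1.46]
contact_force: [0.7, -0.6, 0.5]
opening: 0.704
grasp_force: 0.0
```

{"name": "move_arm", "arguments": {"motion": [[0,0,0,-0.05,-0.05,0,0.06],[0,0,0,-0.09,-0.1,0,0.06],[0,0,0,-0.13,-0.15,0,0.06],[0,0,0,-0.17,-0.2,0,0.06],[0,0,0,-0.2,-0.25,0,0.06],[0,0,0,-0.22,-0.28,0,0.06],[0,0,0,-0.23,-0.3,0,0.06],[0,0,0,-0.23,-0.3,0,0.06]]}}

```text
clock: 28.92
eef_pos: [323.7, -288.3, 202.2]
tcp_rot: [3.14, 0.001, 1.457]
contact_force: [-0.1, 0.4, 0.5]
opening: 0.703
grasp_force: 0.0
```

```bash
python3 - <<'E'
from h import *
p,d=save('side','s13'); q,_=save('top','t13')
a=cv2.hconcat([cv2.resize(p[90:350,110:400],(400,358)),cv2.resize(q[100:260,90:480],(400,358),interpolation=cv2.INTER_AREA)]); cv2.imwrite('pics/c13.png',a[...,::-1])
E
```

```text
(no output)
```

View pics/c13.png

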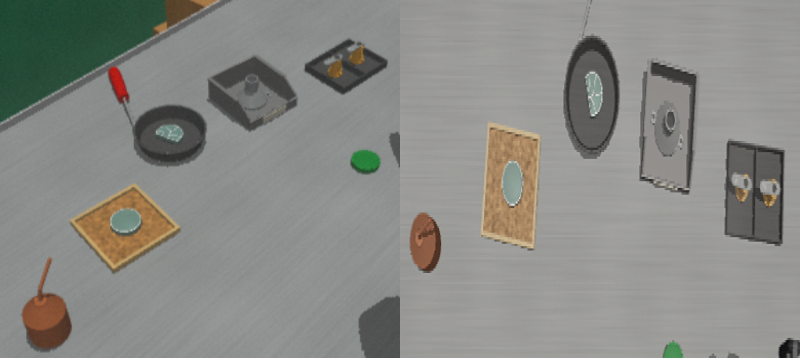

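The final views show every part upright and centred in its place, and the oil can where it was. The arm is clear, so I'm handing in.

```bash
python3 -c "from rig import order; print(order.sign_off())"
```

```text
the job is handed in; nothing more can be done
None
```

I handed the job in at about 29 s on the robot's clock: the final pictures show all five parts upright or flat in their places and the oil can and green disc unmoved, but the hand-in gave back no verdict.

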